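# Feel the middle marble on its spring seat

## Task

Check that the spring seat under the middle-sized of the three clay marbles on the iron die blocks still works: with the fingertips press lightly on top of that marble so that it dips about 5 mm, well short of the bottom of its travel, then withdraw until the hand is at least 10 cm above it, leaving it to spring back in place. Do not pinch or lift it, and do not touch the smaller and larger marbles, the bowl, the cup or the dice.

Things in the scene. Friction and masses are not known exactly. Their poses are not given: they have to be found in the camera images.
- marble_middle: Plain clay marble, the middle-sized of three of the same clay, 32 mm in diameter, loose, resting in the cupped top of its brass spring seat. Origin: its centre, 65 mm above the shelf at rest (its top is at 81 mm); the axes mean nothing as it can roll.
- marble_small: Plain clay marble, the smallest of three of the same clay, 22 mm in diameter, loose, resting in the cupped top of its brass spring seat. Origin: its centre, 62 mm above the shelf at rest (its top is at 73 mm); the axes mean nothing as it can roll.
- marble_large: Plain clay marble, the largest of three of the same clay, 42 mm in diameter, loose, resting in the cupped top of its brass spring seat. Origin: its centre, 69 mm above the shelf at rest (its top is at 90 mm); the axes mean nothing as it can roll.
- die_middle: Dark cast iron die block carrying the middle-sized (32 mm) marble: 84 mm square foot 12 mm thick, then a tapering round boss to 36 mm above the shelf. Fixed to the shelf. A round brass spring seat stands out of its top, rim 54 mm above the shelf when not pressed. Origin: centre of the underside, z up.
- die_small: Dark cast iron die block carrying the smallest (22 mm) marble: 84 mm square foot 12 mm thick, then a tapering round boss to 36 mm above the shelf. Fixed to the shelf. A round brass spring seat stands out of its top, rim 54 mm above the shelf when not pressed. Origin: centre of the underside, z up.
- die_large: Dark cast iron die block carrying the largest (42 mm) marble: 84 mm square foot 12 mm thick, then a tapering round boss to 36 mm above the shelf. Fixed to the shelf. A round brass spring seat stands out of its top, rim 54 mm above the shelf when not pressed. Origin: centre of the underside, z up.
- dip_middle (a joint): How far the brass spring seat under the middle-sized marble has dipped, in m: 0 at rest, grows as the seat is pushed straight down, stop at 0.015. It starts to give at about 1 to 1.5 N of push on the marble and takes 0.25 N more per mm (about 2.5 N at 5 mm, about 5 N at the stop), plus 0.25 N of damping per cm/s, and springs back by itself.
- dip_small (a joint): How far the brass spring seat under the smallest marble has dipped, in m: 0 at rest, grows as the seat is pushed straight down, stop at 0.015. It starts to give at about 1 to 1.5 N of push on the marble and takes 0.25 N more per mm (about 2.5 N at 5 mm, about 5 N at the stop), plus 0.25 N of damping per cm/s, and springs back by itself.
- dip_large (a joint): How far the brass spring seat under the largest marble has dipped, in m: 0 at rest, grows as the seat is pushed straight down, stop at 0.015. It starts to give at about 1 to 1.5 N of push on the marble and takes 0.25 N more per mm (about 2.5 N at 5 mm, about 5 N at the stop), plus 0.25 N of damping per cm/s, and springs back by itself.
- bowl: Celadon (pale grey-green) bowl, 116 mm across the rim, 50 mm high, loose on the shelf. Origin: centre of its underside.
- cup: Dented aluminium cup, 70 mm across the rim, 75 mm high, loose on the shelf. Origin: centre of its underside.
- dice: Bone dice cube, 22 mm, dark pips, loose on the shelf. Origin: centre of its underside.
Things that resemble listed ones, but are neither listed nor needed, are in the scene too. Leave any brown or turquoise look-alike of the die_small alone.

How it is judged:
On the way:
1. the fingertips press the middle-sized marble so that its seat dips at least 2.5 mm (contact force between the fingers and marble_middle above 0.3 N and value of joint dip_middle above 0.0025 m), for 0.1 s.
At the end, for the whole second after the job is handed in: The middle-sized marble is back at rest in its seat within 4 mm of where it began, its seat risen to within 1 mm; the grasp point between the fingers is over 90 mm from the marble's centre; the other marbles (4 mm) and the bowl, cup and dice (5 mm) are where they began (value of joint each of dip_middle, dip_small, dip_large below 0.001 m and horizontal distance between marble_middle and die_middle below 0.004 m and distance of each of marble_middle, marble_small, marble_large from where it was at the start of the episode below 0.004 m and linear speed of marble_middle below 0.02 m/s and distance between the grasp point and marble_middle above 0.09 m and distance of each of bowl, cup, dice from where it was at the start of the episode below 0.005 m); the robot touches nothing.
It fails at once if the middle-sized marble is driven deeper than 12 mm into its travel (value of joint dip_middle above 0.012 m).
It fails at once if the middle-sized marble is pressed or squeezed harder than 12 N (contact force between the fingers and marble_middle above 12 N).
It fails at once if the middle-sized marble is lifted or pushed out of its seat (z of marble_middle in the frame of die_middle above 0.072 m or horizontal distance between marble_middle and die_middle above 0.007 m).
It fails at once if the smallest or largest marble is touched, dipped or displaced (contact force between any of the arm, the fingers and marble_small above 0.3 N or value of joint any of dip_small, dip_large above 0.002 m or distance of any of marble_small, marble_large from where it was at the start of the episode above 0.005 m or contact force between any of the arm, the fingers and marble_large above 0.3 N).
It fails at once if the bowl, cup or dice is touched or displaced (contact force between any of the arm, the fingers and bowl above 0.3 N or distance of any of bowl, cup, dice from where it was at the start of the episode above 0.006 m or contact force between any of the arm, the fingers and cup above 0.3 N or contact force between any of the arm, the fingers and dice above 0.3 N).
It also fails if it takes over 29 s, if anything falls off the work surface, if the arm or the gripper's body presses on something with over 40 N, if the wrist force passes 120 N, or if a joint passes its speed limit or range.

## Robot

A 6-joint arm with a two-finger parallel gripper is mounted at the origin on the work surface. World frame = base frame: x ahead of the robot, y to its left, z up, the work surface at z = 0. Lengths are in m, angles in rad, forces in N, time in s.
With the tool pointing down it reaches from about 0.3 to 0.825 m from the base axis. Payload 5.4 kg.
Tool frame: the origin (TCP) lies at the very end of the fingers, on their centre line; the grasp point (between the pads) lies 19 mm behind it (robot.grasp_offset is the distance from the TCP to the grasp point, in m); z points along the fingers, y is the line along which they close (so a half turn about z gives the same grasp; the last joint's range is limited). The gripper opens to 92 mm and grips with 3 to 60 N. Pads are 20 mm wide; open, the fingers measure 128 mm over their backs; the gripper's body (75 mm by 189 mm) begins 69 mm behind the grasp point.
Start: joints at [0.974, 0.158, 1.597, -0, 1.386, -0.21], TCP at [0.217, 0.532, 0.215] pointing down, gripper open.
Joint ranges: [-2.91, 2.91], [-0.94, 2.29], [0.18, 2.7], [-1.29, 4.43], [0.17, 2.64], [-3, 3]. Speed limits (rad/s): [2.57, 2.57, 3.14, 3.14, 3.14, 3.14].

## Interface

Orientations are given as a unit quaternion [x, y, z, w].
In Python, from station import robot gives the robot as it stands. The module is installed in compiled form; this text tells all that it offers.
- The arm moves only by the tool apply_moves, never from a script. Its argument "moves" is a list of rows, each an object with "xyz": the shift along the tool's x, y, z in units of 0.2 m (1.0 is 0.2 m), a list of three; "twist": the turn about the tool's z in units of 60 degrees (1.0 is 60 degrees); "claw": the opening, from 0 (shut) to 1 (fully open). A call has 1 to 5 rows; each row is the pose to reach, as a shift and turn from the pose commanded when the call began, along the tool's axes at that moment; what a row does not reach only later rows make up. A row lasts 1/12 s, in which the tool goes at most 41.7 mm and 7.16 degrees, less where a joint would pass 70% of its speed; a pose out of reach is approached as far as the arm can. A call with a number of a shift or a turn outside -1 to 1 is refused whole. A call with a gripper value outside its range is refused whole. The fingers move at their own pace and stop on an object; "force" is the grip in N (left out, the last holds). Time passes only in rows, so rows that repeat a pose let the fingers close. It gives the time, the measured TCP pose, the force, the opening and the grip force at its end, in the units of the state.
- robot.read_state(): the state, without advancing time (a new reading comes with each control period).
- robot.capture(name): name is "scene" or "top" or "wrist"; returns a dict with "frame" (480x640x3 uint8, red, green, blue), "depth" (480x640 float32, m along the optical axis (not along the pixel's ray), 0 where there is no reading), "fx", "fy", "cx", "cy" (pixels), "origin" and "attitude" of the camera in the world. Camera axes: x right, y down, z forward; pixel columns grow to the right and rows downward; lengths in m; the calibration is good to about 2 mm. A picture is of the moment at which its call begins.
- robot.sign_off(): hands the job in; it is judged then, once.
The state is a dict: "t": time; "qpos": joint angles; "joint_velocities": joint speeds; "tau": joint torques, N m; "position": TCP position; "ee_rot": TCP orientation; "contact_force": force on the tool from outside, world axes, zero at the start; "wrist_torque": the same for the moment, N m; "finger_gap": opening from 0.0 (shut) to 1.0 (fully open); "grasp_force": force on a finger pad.
Only numpy, scipy, OpenCV 4.12 (cv2) and the standard library are available. Lean on these libraries where they do the work, as an engineer would, in place of code of your own. Each camera call takes 0.05 s, during which the arm holds its last target. There are 200 camera calls.

## Working session

There is one attempt and no reset: what is moved stays moved. The work goes in short steps, Python scripts to look and compute and a tool call to move; the robot and the scene stay as the last step left them, time stands still between calls to the robot, and variables do not carry over. Pictures are saved under pics/ and viewed, at most 10 in all, crops included, and the job is handed in when it is done.

Besides the shell and the picture viewer there is one more tool, called after "Emit:" as name([rows], argument=value, ...), one row to a line, values as JSON. apply_moves: Moves the arm, as the interface text tells. Shifts and turns lie within -1 to 1; 1 stands for 0.2 m of shift or 60 degrees of turn. Its arguments: {"type":"object","properties":{"moves":{"type":"array"},"force":{"type":"number"}},"required":["moves"]}

```bash
mkdir -p pics
python3 - <<'E'
from station import robot
import cv2,numpy as np
s=robot.read_state();print(s)
for n in("scene","top"):
    c=robot.capture(n);cv2.imwrite(f"pics/{n}0.png",c["frame"][:,:,::-1]);np.savez(f"{n}0.npz",**c)
    print(n,c["fx"],c["cx"],c["cy"],c["origin"],c["attitude"])
E
```

```text
{'t': 0.0, 'qpos': array([ 9.73881024e-01,  1.59032271e-01,  1.59825216e+00, -2.54703418e-05,
        1.38621023e+00, -2.10082397e-01]), 'joint_velocities': array([ 0.00035274, -0.00088393, -0.00043361,  0.00155798, -0.0007559 ,
       -0.00064651]), 'tau': array([ 1.79285416e-03, -3.85526741e+01, -3.22132730e+01,  7.06629851e-02,
        3.72309505e-02, -1.05966649e-04]), 'position': array([0.21657144, 0.53196171, 0.21361838]), 'ee_rot': array([ 1.92210365e-01,  9.81353286e-01, -8.79545878e-04, -3.61889373e-04]), 'contact_force': array([ 0.88994888,  0.12358028, -0.41163515]), 'wrist_torque': array([ 0.01092578,  0.00664131, -0.03826789]), 'grasp_force': 0.0, 'finger_gap': 1.001968441269594}
scene 490.5031722327923 323.86261180838085 233.3967892685456 [1.09161449 0.40611207 0.70342999] [ 0.4517876   0.80197365 -0.34221942 -0.1887117 ]
top 528.2316326916705 316.93679713313463 246.77379798528253 [0.44974216 0.07554222 1.05500515] [ 0.70869124 -0.70390893  0.03717484 -0.02978201]
```

View pics/top0.png

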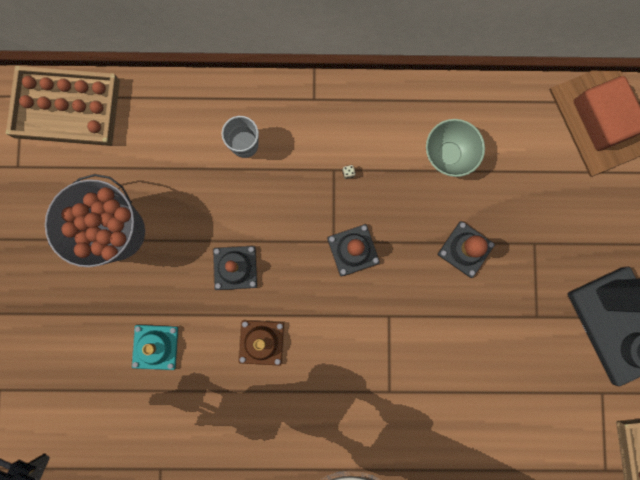

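View pics/scene0.png

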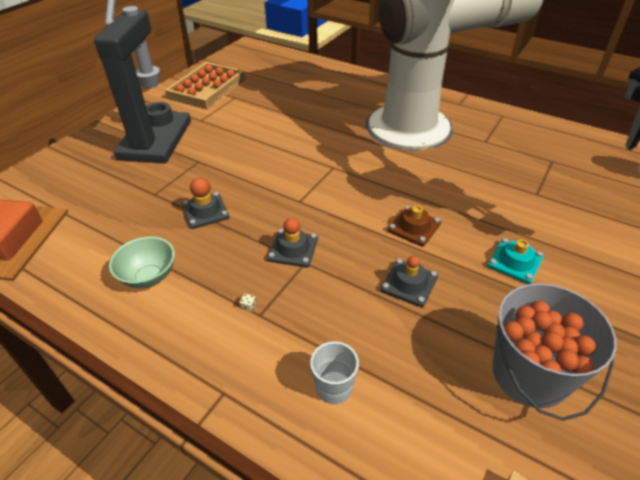

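The top view shows the three marbles on dark dies: small at about (232,267), middle at (357,247), large at (476,246). The scene view shows the middle one at (292,227). The brown and turquoise decoys carry no marble. Next I'll locate all three.

```bash
cat > h.py <<'E'
import cv2,numpy as np
from scipy.spatial.transform import Rotation as R
def blob(c,u,v,r=22):
    f=np.asarray(c["frame"]);h=cv2.cvtColor(f,cv2.COLOR_RGB2HSV)
    m=((h[...,0]<9)|(h[...,0]>174))&(h[...,1]>165)&(h[...,2]>60)
    y,x=np.mgrid[:480,:640];m&=np.hypot(x-u,y-v)<r
    n,l,st,ce=cv2.connectedComponentsWithStats(m.astype(np.uint8))
    k=1+np.argmax(st[1:,4]);cnt=cv2.findContours((l==k).astype(np.uint8),0,2)[0][0]
    return cv2.minEnclosingCircle(cnt),st[k,4]
def ray(c,u,v):
    d=R.from_quat(c["attitude"]).apply([(u-c["cx"])/c["fx"],(v-c["cy"])/c["fy"],1]);return np.asarray(c["origin"]),d
def plane(c,u,v,z):
    o,d=ray(c,u,v);return o+d*(z-o[2])/d[2]
def cross(a,b):
    A=[];B=[]
    for o,d in(a,b):
        d=d/np.linalg.norm(d);P=np.eye(3)-np.outer(d,d);A.append(P);B.append(P@o)
    return np.linalg.solve(sum(A),sum(B))
E
python3 - <<'E'
from h import *
t,s=np.load("top0.npz"),np.load("scene0.npz")
for n,z,a,b in(("s",.062,(232,267),(413,262)),("m",.065,(357,247),(292,226)),("l",.069,(476,246),(200,187))):
    (p,r),k=blob(t,*a);(q,r2),k2=blob(s,*b)
    print(n,p,r,k,q,r2,k2,plane(t,*p,z).round(4),plane(s,*q,z).round(4),cross(ray(t,*p),ray(s,*q)).round(4))
for n,p in(("bucket",(90,222)),("cup",(240,133)),("bowl",(456,148)),("dice",(349,172)),("stand",(610,320))):
    d=t["depth"][p[1],p[0]];print(n,plane(t,*p,.05).round(3),d)
d=t["depth"][222,45:140:4];print((1.055-d).round(2))
E
```

```text
Traceback (most recent call last):
  File "h.py", line 8, in blob
    k=1+np.argmax(st[1:,4]);cnt=cv2.findContours((l==k).astype(np.uint8),0,2)[0][0]
        ~~~~~~~~~^^^^^^^^^^
ValueError: attempt to get argmax of an empty sequence
```

Run:
```python
import numpy as np,cv2
for n,pts in(("top",((232,267),(228,262),(357,247),(353,243),(476,246),(340,330))),("scene",((413,262),(292,226),(200,187),(292,240)))):
    c=np.load(n+"0.npz");h=cv2.cvtColor(c["frame"],cv2.COLOR_RGB2HSV)
    for u,v in pts:print(n,u,v,h[v,u])
```

```text
top 232 267 [  8 155 132]
top 228 262 [  8 147 134]
top 357 247 [  8 151 157]
top 353 243 [  8 147 158]
top 476 246 [  8 149 171]
top 340 330 [ 13 127 159]
scene 413 262 [  9 188 203]
scene 292 226 [  9 188 214]
scene 200 187 [  9 189 212]
scene 292 240 [ 19 194 154]
```

```bash
sed -i 's/<9)|(h\[...,0\]>174)/<11)|(h[...,0]>174)/; s/>165/>125/' h.py
python3 - <<'E'
from h import *
t,s=np.load("top0.npz"),np.load("scene0.npz")
for n,z,a,b in(("s",.062,(232,267),(413,262)),("m",.065,(357,247),(292,226)),("l",.069,(476,246),(200,187))):
    (p,r),k=blob(t,*a);(q,r2),k2=blob(s,*b)
    print(n,p,r,k,q,r2,k2,plane(t,*p,z).round(4),plane(s,*q,z).round(4),cross(ray(t,*p),ray(s,*q)).round(4))
for n,p in(("bucket",(90,222)),("cup",(240,133)),("bowl",(456,148)),("dice",(349,172)),("stand",(610,320))):
    d=t["depth"][p[1],p[0]];print(n,plane(t,*p,.05).round(3),d)
print((1.055-t["depth"][222,41:150:4]).round(2))
E
```

```text
s (230.2818145751953, 265.80908203125) 5.323070049285889 88 (412.9285583496094, 261.9285583496094) 5.929120063781738 90 [0.507 0.228 0.062] [0.5074 0.23   0.062 ] [0.5068 0.2289 0.0609]
m (355.3235168457031, 247.14706420898438) 7.971190452575684 199 (291.2611999511719, 226.10447692871094) 7.817317962646484 173 [ 0.5437 -0.0069  0.065 ] [ 0.544  -0.0053  0.065 ] [ 0.5435 -0.0065  0.0641]
l (475.7024841308594, 246.16116333007812) 10.989891052246094 370 (199.8333282470703, 186.5) 9.501566886901855 270 [ 0.5468 -0.2332  0.069 ] [ 0.5455 -0.2327  0.069 ] [ 0.5464 -0.2325  0.0698]
bucket [0.59  0.499 0.05 ] 0.9409094
cup [0.767 0.217 0.05 ] 1.0801458
bowl [ 0.741 -0.205  0.05 ] 1.077258
dice [0.691 0.004 0.05 ] 1.056037
stand [ 0.41  -0.492  0.05 ] 1.0250322
[-0.    0.12  0.12  0.11  0.09  0.08  0.11  0.11  0.1   0.11  0.11  0.11
  0.11  0.11  0.11  0.1   0.1   0.11  0.11  0.11  0.1  -0.   -0.    0.12
  0.08  0.03 -0.01 -0.01]
```

The two views agree to about 2 mm: marble_middle is at (0.544, -0.006, 0.065). I'll travel there at the present height with the gripper shut.

Emit:
apply_moves([
  {"xyz": [-0.16, -0.118, 0], "twist": 0, "claw": 0},
  {"xyz": [-0.32, -0.236, 0], "twist": 0, "claw": 0},
  {"xyz": [-0.48, -0.354, 0], "twist": 0, "claw": 0},
  {"xyz": [-0.64, -0.472, 0], "twist": 0, "claw": 0},
  {"xyz": [-0.8, -0.59, 0], "twist": 0, "claw": 0},
], force=10)

```text
t: 0.52
position: [0.3208, 0.3611, 0.2142]
ee_rot: [0.192, 0.981, -0.0, -0.0]
contact_force: [0.5, -0.3, 0.6]
finger_gap: 0.66
grasp_force: 0.0
```

Emit:
apply_moves([
  {"xyz": [-0.16, -0.118, 0], "twist": 0, "claw": 0},
  {"xyz": [-0.32, -0.236, 0], "twist": 0, "claw": 0},
  {"xyz": [-0.48, -0.354, 0], "twist": 0, "claw": 0},
  {"xyz": [-0.64, -0.472, 0], "twist": 0, "claw": 0},
  {"xyz": [-0.8, -0.59, 0], "twist": 0, "claw": 0},
])

```text
t: 0.93
position: [0.4246, 0.1914, 0.2144]
ee_rot: [0.192, 0.981, 0.0, -0.0]
contact_force: [-0.2, 0.5, 0.6]
finger_gap: 0.299
grasp_force: 0.0
```

Emit:
apply_moves([
  {"xyz": [-0.12, -0.1, 0], "twist": 0, "claw": 0},
  {"xyz": [-0.24, -0.2, 0], "twist": 0, "claw": 0},
  {"xyz": [-0.36, -0.3, 0], "twist": 0, "claw": 0},
  {"xyz": [-0.48, -0.4, 0], "twist": 0, "claw": 0},
  {"xyz": [-0.6, -0.5, 0], "twist": 0, "claw": 0},
])

```text
t: 1.35
position: [0.4979, 0.0538, 0.2142]
ee_rot: [0.192, 0.981, 0.0, -0.0]
contact_force: [0.9, -0.1, 0.2]
finger_gap: 0.004
grasp_force: 0.0
```

Run:
```python
from h import *
from station import robot
for i in range(3): w=robot.capture("wrist")
s=robot.read_state();print(s["position"],s["finger_gap"],s["contact_force"],w["origin"],w["attitude"])
cv2.imwrite("pics/w1.png",w["frame"][:,:,::-1]);np.savez("w1.npz",**w)
a=R.from_quat(w["attitude"]).inv().apply(np.array([.5437,-.0062,.065])-w["origin"]);print(w["cx"]+w["fx"]*a[0]/a[2],w["cy"]+w["fy"]*a[1]/a[2])
d=R.from_quat(s["ee_rot"]).inv().apply(np.array([.5437,-.0062,.081])-s["position"]);print("shift units",d/.2)
```

```text
[0.49793112 0.0538416  0.21411878] 0.008108620156355124 [0.18968778 0.86213556 0.78910186] [0.42477756 0.08273796 0.38379531] [0.82249678 0.55031874 0.07973166 0.11954577]
281.5665750020557 290.46876343733487
shift units [-0.3264895  -0.19047962  0.66530589]
```

View pics/w1.png

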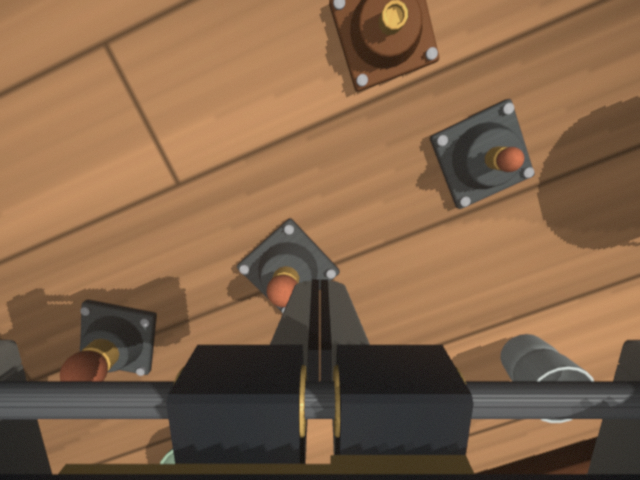

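The wrist view shows the middle marble at about (283,290), within 1.5 px of where I predicted it. The fingers are shut. I'll move above it and come down to about 30 mm over its top.

Emit:
apply_moves([
  {"xyz": [-0.16, -0.095, 0], "twist": 0, "claw": 0},
  {"xyz": [-0.326, -0.19, 0], "twist": 0, "claw": 0},
  {"xyz": [-0.326, -0.19, 0.17], "twist": 0, "claw": 0},
  {"xyz": [-0.326, -0.19, 0.34], "twist": 0, "claw": 0},
  {"xyz": [-0.326, -0.19, 0.51], "twist": 0, "claw": 0},
])

```text
t: 1.92
position: [0.5438, -0.0037, 0.1116]
ee_rot: [0.192, 0.981, 0.0, 0.0]
contact_force: [-0.1, 0.6, 0.2]
finger_gap: 0.004
grasp_force: 0.0
```

Run:
```python
from h import *
from station import robot
for i in range(5): w=robot.capture("wrist")
s=robot.read_state();print(s["t"],s["position"],s["contact_force"])
d=R.from_quat(s["ee_rot"]).inv().apply(np.array([.5437,-.0062,.081])-s["position"]);print("shift units",d/.2)
c=robot.capture("scene")
cv2.imwrite("pics/pair.png",np.hstack([w["frame"][200:480,140:500],cv2.resize(c["frame"][170:280,230:360],None,fx=2.54,fy=2.546)])[:,:,::-1])
```

```text
2.1667 [ 0.54462816 -0.00388552  0.11454443] [ 0.04970446 -0.33499219 -0.64787158]
shift units [ 0.000322   -0.01255062  0.16771569]
```

View pics/pair.png

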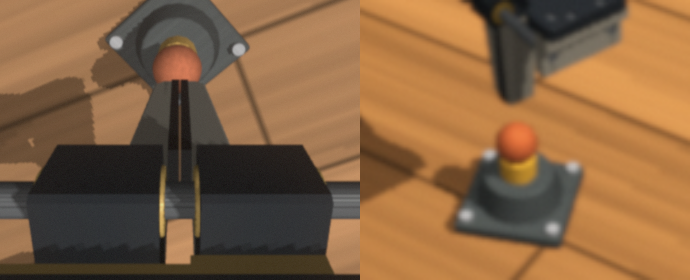

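The fingertips are centred over the marble and about 33 mm above it. I'll correct 2.3 mm sideways and descend slowly.

Emit:
apply_moves([
  {"xyz": [0, -0.012, 0.05], "twist": 0, "claw": 0},
  {"xyz": [0, -0.012, 0.1], "twist": 0, "claw": 0},
  {"xyz": [0, -0.012, 0.13], "twist": 0, "claw": 0},
  {"xyz": [0, -0.012, 0.14], "twist": 0, "claw": 0},
  {"xyz": [0, -0.012, 0.14], "twist": 0, "claw": 0},
])

```text
t: 2.63
position: [0.5421, -0.0065, 0.0836]
ee_rot: [0.192, 0.981, 0.0, -0.001]
contact_force: [0.4, 0.7, 0.6]
finger_gap: 0.008
grasp_force: 0.0
```

Emit:
apply_moves([
  {"xyz": [0, 0, 0.005], "twist": 0, "claw": 0},
  {"xyz": [0, 0, 0.01], "twist": 0, "claw": 0},
  {"xyz": [0, 0, 0.015], "twist": 0, "claw": 0},
  {"xyz": [0, 0, 0.02], "twist": 0, "claw": 0},
  {"xyz": [0, 0, 0.02], "twist": 0, "claw": 0},
])

```text
t: 3.05
position: [0.5431, -0.0067, 0.0808]
ee_rot: [0.192, 0.981, -0.0, 0.0]
contact_force: [-0.1, 0.1, 1.3]
finger_gap: 0.006
grasp_force: 0.7
```

Emit:
apply_moves([
  {"xyz": [0, 0, 0.005], "twist": 0, "claw": 0},
  {"xyz": [0, 0, 0.01], "twist": 0, "claw": 0},
  {"xyz": [0, 0, 0.015], "twist": 0, "claw": 0},
  {"xyz": [0, 0, 0.015], "twist": 0, "claw": 0},
  {"xyz": [0, 0, 0.015], "twist": 0, "claw": 0},
])

```text
t: 3.47
position: [0.5429, -0.0067, 0.0777]
ee_rot: [0.192, 0.981, -0.0, 0.0]
contact_force: [-0.2, -0.1, 1.7]
finger_gap: 0.003
grasp_force: 1.1
```

Run:
```python
from h import *
from station import robot
F=[];P=[];s0=np.load("scene0.npz")
for i in range(10):
    c=robot.capture("scene");s=robot.read_state();F.append(s["contact_force"]);P.append(s["position"])
print(np.mean(F,0),np.mean(P,0),np.std(P,0))
im=[cv2.resize(f[170:280,220:370],None,fx=2.6,fy=2.6,interpolation=2) for f in(s0["frame"],c["frame"])]
cv2.imwrite("pics/press.png",np.hstack(im)[:,:,::-1])
```

```text
[ 0.35249897 -0.40932381  2.15289117] [ 0.54290564 -0.00669284  0.07767923] [3.33368506e-05 1.62389008e-05 2.67915825e-05]
```

View pics/press.png

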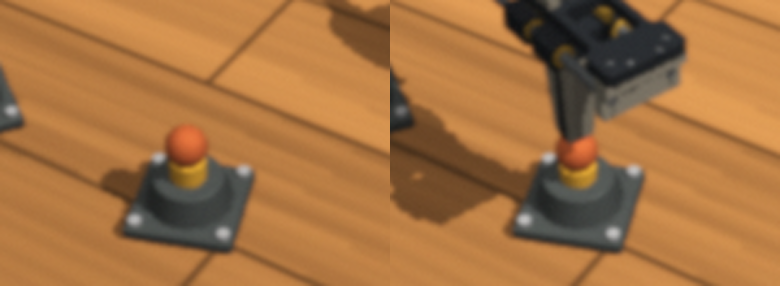

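The marble and its seat sit visibly lower under the tips, about 3.3 mm at 2.1 N. I'll press 2 mm more and hold.

Emit:
apply_moves([
  {"xyz": [0, 0, 0.005], "twist": 0, "claw": 0},
  {"xyz": [0, 0, 0.01], "twist": 0, "claw": 0},
  {"xyz": [0, 0, 0.01], "twist": 0, "claw": 0},
  {"xyz": [0, 0, 0.01], "twist": 0, "claw": 0},
  {"xyz": [0, 0, 0.01], "twist": 0, "claw": 0},
])

```text
t: 4.38
position: [0.5428, -0.0067, 0.0756]
ee_rot: [0.192, 0.981, 0.0, 0.0]
contact_force: [0.6, -0.6, 2.3]
finger_gap: 0.006
grasp_force: 1.4
```

Run:
```python
from h import *
from station import robot
F=[];P=[]
for i in range(6):
    robot.capture("scene");s=robot.read_state();F.append(s["contact_force"]);P.append(s["position"])
print(s["t"],np.mean(F,0),np.mean(P,0))
```

```text
4.6833 [ 0.50450394 -0.23344809  2.86116774] [ 0.54282164 -0.00667502  0.0756289 ]
```

The dip is about 5.4 mm at 2.9 N. I'll withdraw slowly at first, then faster.

Emit:
apply_moves([
  {"xyz": [0, 0, -0.01], "twist": 0, "claw": 0},
  {"xyz": [0, 0, -0.02], "twist": 0, "claw": 0},
  {"xyz": [0, 0, -0.03], "twist": 0, "claw": 0},
  {"xyz": [0, 0, -0.04], "twist": 0, "claw": 0},
  {"xyz": [0, 0, -0.06], "twist": 0, "claw": 0},
])

```text
t: 5.1
position: [0.542, -0.0065, 0.0871]
ee_rot: [0.192, 0.981, 0.0, -0.001]
contact_force: [-0.5, 0.0, -0.1]
finger_gap: 0.009
grasp_force: 0.0
```

Emit:
apply_moves([
  {"xyz": [0, 0, -0.15], "twist": 0, "claw": 0},
  {"xyz": [0, 0, -0.3], "twist": 0, "claw": 0},
  {"xyz": [0, 0, -0.45], "twist": 0, "claw": 0},
  {"xyz": [0, 0, -0.6], "twist": 0, "claw": 0},
  {"xyz": [0, 0, -0.7], "twist": 0, "claw": 0},
])

```text
t: 5.52
position: [0.5435, -0.0068, 0.231]
ee_rot: [0.192, 0.981, -0.0, 0.002]
contact_force: [1.3, 0.0, 0.4]
finger_gap: 0.001
grasp_force: 0.0
```

Run:
```python
from h import *
from station import robot
for i in range(10): c=robot.capture("scene")
s0=np.load("scene0.npz");print(robot.read_state()["position"],robot.read_state()["contact_force"])
for b in((413,262),(292,226),(200,187)):print(blob(s0,*b),blob(c,*b))
```

```text
[ 0.54209454 -0.00653576  0.22618072] [ 0.34950233  0.54092104 -0.27207472]
(((412.9285583496094, 261.9285583496094), 5.929120063781738), np.int32(90)) (((412.8333435058594, 262.27777099609375), 5.840037822723389), np.int32(88))
(((291.2611999511719, 226.10447692871094), 7.817317962646484), np.int32(173)) (((291.0, 225.72727966308594), 7.727369785308838), np.int32(173))
(((199.8333282470703, 186.5), 9.501566886901855), np.int32(270)) (((199.26470947265625, 186.73529052734375), 9.069703102111816), np.int32(253))
```

The marbles are back where they began to within half a pixel, and the hand is 145 mm above the middle one.

```bash
python3 -c "from station import robot;print(robot.sign_off())"
```

```text
the job is handed in; nothing more can be done
None
```

The spring seat under the middle marble works: pressed with shut fingertips it dipped about 5.4 mm at 2.9 N and sprang back in place, nothing else was touched, and I handed the job in with the hand 145 mm above it (no verdict was returned).

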